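Gauge the gap of a gel-casting cassette

ROBOT

A 6-joint arm with a two-finger parallel gripper is mounted at the origin on a cart in front of the work surface, level with it; the furniture and walls round the work are solid. World frame = base frame: x ahead of the robot, y to its left, z up, the work surface at z = 0. Lengths are in m, angles in degrees, forces in N, time in s.
With the tool pointing down it reaches from about 0.4 to 0.825 m from the base axis. Payload 7 kg.
Tool frame: the origin (TCP) lies midway between the tips of the shut fingers; the grasp point (between the pads) lies r.grip_depth behind it (r.grip_depth is the distance from the TCP to the grasp point, in m); z points along the fingers, y is the line along which they close (so a half turn about z gives the same grasp; the last joint's range is limited). The gripper opens to 88 mm and grips with 3 to 60 N. Pads are 19 mm wide; open, the fingers measure 130 mm over their backs; the gripper's body (78 mm by 193 mm) begins 47 mm behind the grasp point.
Start: joints at [-52.993, 20.546, 0.682, 0, -70.136, -16.507], TCP at [0.236, -0.632, 0.227] pointing down, gripper open.
Joint ranges: [-176.03, 176.03], [-82.01, 121.73], [-58.28, 71.71], [-173.87, 95.51], [-174.79, -0.11], [-173.66, 173.66]. Speed limits (degrees/s): [136.94, 136.94, 172.46, 180, 180, 180].

INTERFACE

Orientations are given as [roll, pitch, yaw] about the fixed x, y, z axes, in that order (R = Rz(yaw) Ry(pitch) Rx(roll)).
In Python, from plant import r, camrig, probe_bus gives the robot as it stands (r), with the cameras (camrig) and the readings (probe_bus).
- The arm moves only by the shell command python3 drive.py FILE [OPENING] [FORCE], which reads ROWS from the file FILE. ROWS is a JSON list that holds a single list of rows (three levels of brackets), with 1 to 12 rows, each of 6 numbers: dx, dy, dz in normalised numbers (1 is 0.8 m), then a rotation vector rx, ry, rz in shares of 90 degrees (1.0 is 90 degrees); each row is the pose to reach, as a shift and turn from the pose commanded when the command began, along the tool's axes at that moment; what a row does not reach only later rows make up. A row lasts 1/12 s, in which the tool goes at most 0.0417 m and 7.16 degrees, less where a joint would pass 70% of its speed; a pose out of reach is approached as far as the arm can. OPENING is the finger opening in m, set as the command begins (- or left out keeps the last). The fingers move at their own pace and stop on an object; FORCE is the grip in N (left out, the last holds). Time passes only in rows, so rows that do not move let the fingers close. It prints the time, the measured TCP pose, the force, the opening and the grip force at its end. Input that does not fit is refused with a message, and nothing moves.
- probe_bus.get_state(): the state, without advancing time (a new reading comes with each control period).
- camrig.capture(name): name is "side" or "top" or "wrist"; returns a dict with "frame" (384x512x3 uint8, red, green, blue), "z_map" (384x512 float32, m along the optical axis (not along the pixel's ray), 0 where there is no reading), "fx", "fy", "cx", "cy" (pixels), "cam_to_world" (4x4, takes a point from camera to world coordinates). Camera axes: x right, y down, z forward; pixel columns grow to the right and rows downward; lengths in m; the calibration is good to about 2 mm. A picture is of the moment at which its call begins.
- r.close_job(): hands the job in; it is judged then, once.
The state is a dict: "time_s": time; "joints": joint angles; "qd": joint speeds; "joint_torque": joint torques, N m; "tcp_pos": TCP position; "eef_rot": TCP orientation; "contact_force": force on the tool from outside, world axes, zero at the start; "moment": the same for the moment, N m; "gripper_width": finger opening in m; "gripper_force": force on a finger pad.
Only numpy, scipy, OpenCV 4.12 (cv2) and the standard library are available. Lean on these libraries where they do the work, as an engineer would, in place of code of your own. Each camera call takes 0.05 s, during which the arm holds its last target. There are 200 camera calls.

TASK

Measure how far apart the two glass plates of the gel-casting cassette stand: lift the steel taper gauge up and off its peg and slide it, thin end down, upright and flat to the glass, gently into the gap at the middle of the plates' width until it drags snugly on both plates, without wedging the sprung front plate open by more than about a millimetre. Finish while still holding the gauge at that depth, so that the gap can be read off it at the edge of the glass; leave the comb on its peg and everything else where it is.

Things in the scene. Friction and masses are not known exactly. Their poses are not given: they have to be found in the camera images.
- taper_gauge: Steel taper gauge: thin blade with black handle, hanging thin end down from either of the stand's two pegs. Origin: middle of the thin end's end face; own z up the blade to the handle, x through the thickness, y across the width. Blade 20 mm wide, 84 long, symmetric, 2 thick at z = 0 growing evenly to 9 thick at z = 84 mm (1 mm thicker every 12 mm). About 90 g, 157 mm long in all.
- gauge_grip (a point): Point to grip on the gauge's middle plane, 118 mm above its thin end and 12 mm below the top of the black handle block, which is 26 mm wide (gauge's y), 12 thick (x) and 46 high (84 to 130 mm above the thin end). Take it across the 26 mm width, so that the fingers pass either side of the peg.
- gauge_eye (a point): Top of the opening in the gauge's steel eye (152 mm above its thin end), which rests on the peg. The opening is 16 mm wide (gauge's y) and 22 high, passed by the peg along the gauge's x; the eye is 26 wide, 8 thick.
- tool_stand: Fixed stand, white foot 105x190x12 mm, cross bar at the back, two 6 mm pegs. Origin: under the foot. Pegs run to own -x from the bar (x = 25 mm) at y = +50 and -50, axis at z = 180, and turn up at x = -43 to a tip at x = -52 mm, 8 mm above the axis. Things hang at x = -30. To free the gauge raise it about 10 mm (6 to 15), then draw it 30 mm or more to -x, clear of the tip.
- gel_comb: White flat gel comb, 60 mm wide, 4 thick, 78 high, with six broad teeth, hanging by its eye from the other peg. Origin: middle of the tips of the teeth. To be left hanging.
- cassette: Fixed gel-casting cassette: grey base 112x160x16 mm with two upright glass plates, a narrow gap between them open at the top. Origin: underside of the base; own x is square to the plates, from front plate to back plate, y along their width. The gap is 4 to 6.5 mm wide, different each time, and 92 mm deep, with a rubber floor at z = 20 mm. Columns, rods and bars stay below z = 90 mm.
- front_plate: Front glass plate, 104 mm wide (y), 92 high, 6 thick, with a bar across its outside. Springs press it to its stop; pushed outward (to the cassette's -x) it gives from 6 N on, 4 N more per mm; once both plates bear on the gauge, pushing it on takes some 3 to 6 N. Origin: its inner face, bottom edge, mid-width, z = 20 mm in the cassette's frame; axes as the cassette's.
- back_plate: Back glass plate, same size, locked by nuts: it does not move. Origin: its inner face, bottom edge, mid-width; axes as the cassette's.
- front_lip (a point): Point on the plane of the front plate's inner face, at the height of its top edge (112 mm above the worktop), mid-width. The inner top edges of both plates are bevelled, 3.5 mm wide and 6 mm deep, so the mouth is 7 mm wider than the gap.
- back_lip (a point): The same point on the back plate. Half way between this and front_lip is the middle of the mouth.
- timer: Bystander: a white lab timer, 70x66x19 mm; origin at its underside.
- petri_1: Bystander: a closed petri dish, 91 mm across, 16 high; origin at its underside.
- wash_bottle: Bystander: a white wash bottle with a bent spout, 194 mm high; origin at its underside.
- reagent_clean: Bystander: a white reagent bottle with a screw cap, 48 mm across, 98 high; origin at its underside.
- tube_rack: Bystander: a tube rack, 62x178x62 mm; origin at its underside.
- notebook_1: Bystander: a notebook, 210x152x14 mm; origin at its underside.
- pen_1: Bystander: a marker pen, 135 mm long; origin at its underside.

How it is judged:
By the outcome, as a careful person would: the job done as asked, in the order asked, and still so for the second after the job is handed in, while the arm keeps its last pose, push and grip.
It also fails if it takes over 61 s, if anything falls off the work surface, if the arm or the gripper's body presses on something with over 40 N, if the wrist force passes 120 N, or if a joint passes its speed limit or range.

## Working session

There is one attempt and no reset: what is moved stays moved. The work goes in short steps, Python scripts to look and compute and a shell command to move; the robot and the scene stay as the last step left them, time stands still between calls to the robot, and variables do not carry over. Pictures are saved under pics/ and viewed, at most 10 in all, crops included, and the job is handed in when it is done.

```bash
ls; mkdir -p pics; python3 - <<'E'
from plant import r, camrig, probe_bus
import cv2,numpy as np,pickle
s=probe_bus.get_state();print({k:np.round(v,4) for k,v in s.items()}, r.grip_depth)
d={n:camrig.capture(n) for n in("side","top","wrist")}
pickle.dump(d,open("c0.pkl","wb"))
for n in d:
    cv2.imwrite(f"pics/{n}0.png",d[n]["frame"][:,:,::-1]);print(n,np.round(d[n]["cam_to_world"],3).tolist(),d[n]["fx"])
E
```

```text
drive.py
pics
plant.py
{'time_s': np.float64(0.0), 'joints': array([-5.29923e+01,  2.05917e+01,  6.35600e-01, -2.13000e-02,
       -7.01367e+01, -1.65067e+01]), 'qd': array([-0.0485,  0.0231,  0.0874,  0.0199,  0.0656,  0.0175]), 'joint_torque': array([ 6.0000e-04, -5.8272e+01,  2.9307e+01,  6.9981e+00,  6.9000e-03,
       -2.0000e-04]), 'tcp_pos': array([ 0.2362, -0.6318,  0.2256]), 'eef_rot': array([ 1.799052e+02, -7.200000e-03, -1.595062e+02]), 'contact_force': array([ 0.1443, -0.0276, -0.0366]), 'moment': array([0.0314, 0.002 , 0.0372]), 'gripper_force': np.float64(0.0), 'gripper_width': np.float64(0.088)} 0.0188
side [[-0.886, -0.299, 0.354, 0.083], [-0.463, 0.586, -0.665, 0.623], [-0.008, -0.753, -0.658, 0.86], [0.0, 0.0, 0.0, 1.0]] 352.3937241269554
top [[-0.002, -0.993, 0.118, 0.293], [-1.0, 0.002, -0.003, -0.138], [0.003, -0.118, -0.993, 1.74], [0.0, 0.0, 0.0, 1.0]] 390.3132076282935
wrist [[-0.351, 0.899, 0.262, 0.166], [0.936, 0.337, 0.099, -0.659], [0.001, 0.28, -0.96, 0.384], [0.0, 0.0, 0.0, 1.0]] 298.6356569253027
```

View pics/side0.png

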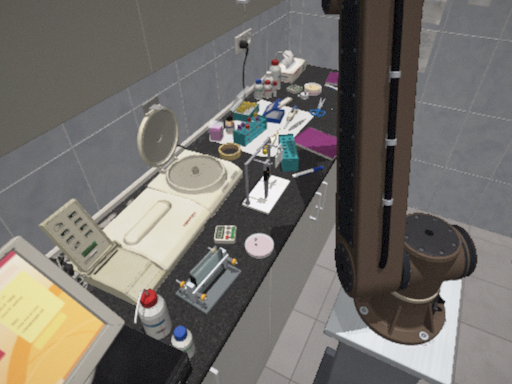

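View pics/top0.png

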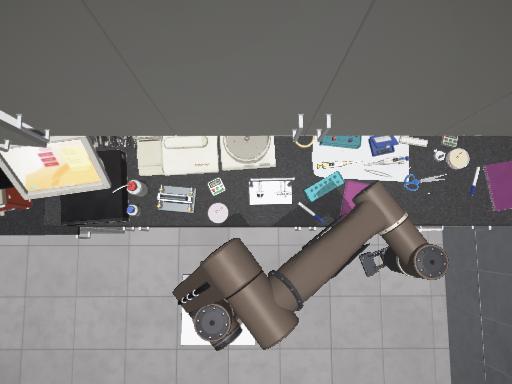

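Side view: the cassette is near (210,277), the stand's foot near (268,190) with the black-handled gauge at (266,180). Top view: stand at (270,191), cassette at (177,198). Next I'll turn these into positions and zoom in.

```bash
cat > h.py <<'E'
import numpy as np,cv2,pickle
def cloud(c):
    z=c["z_map"];v,u=np.mgrid[:z.shape[0],:z.shape[1]]
    p=np.stack([(u-c["cx"])/c["fx"]*z,(v-c["cy"])/c["fy"]*z,z,np.ones_like(z)],-1)
    w=(p@c["cam_to_world"].T)[...,:3]; w[z==0]=np.nan; return w
def proj(c,p):
    q=np.linalg.inv(c["cam_to_world"])@np.append(p,1); return np.array([c["fx"]*q[0]/q[2]+c["cx"],c["fy"]*q[1]/q[2]+c["cy"]])
E
python3 - <<'E'
from h import *
d=pickle.load(open("c0.pkl","rb"))
t=d["top"];w=cloud(t);f=t["frame"].astype(int)
print("stand",w[191,285],"cass",w[198,177],w[205,165])
for n,(u0,u1,v0,v1) in {"stand":(235,305,170,212),"cass":(145,210,175,222)}.items():
    W=w[v0:v1,u0:u1].reshape(-1,3);F=f[v0:v1,u0:u1].reshape(-1,3)
    m=(W[:,2]>0.006)&(W[:,2]<(0.018 if n=="stand" else .022))
    if n=="stand": m&=F.min(1)>150
    print(n,m.sum(),cv2.minAreaRect((W[m,:2]*1000).astype(np.float32)))
    m=W[:,2]>0.06
    print(np.round(W[m],3)[::4].tolist())
a=cv2.resize(d["side"]["frame"][150:310,160:310],None,fx=3.6,fy=3.6,interpolation=cv2.INTER_CUBIC)
cv2.imwrite("pics/sidez.png",a[:,:,::-1])
E
```

```text
stand [ 0.49262785 -0.28216517  0.18110473] cass [0.47334845 0.16609924 0.10584444] [0.45257013 0.23631818 0.01142693]
stand 710 ((505.65667724609375, -259.9720153808594), (252.3511505126953, 116.4453125), 85.64767456054688)
[[0.545, -0.145, 0.188], [0.546, -0.174, 0.183], [0.545, -0.19, 0.184], [0.545, -0.206, 0.184], [0.546, -0.222, 0.181], [0.546, -0.238, 0.181], [0.544, -0.254, 0.189], [0.546, -0.271, 0.178], [0.546, -0.287, 0.181], [0.544, -0.302, 0.191], [0.544, -0.318, 0.191], [0.542, -0.153, 0.182], [0.542, -0.17, 0.179], [0.541, -0.186, 0.185], [0.541, -0.202, 0.186], [0.542, -0.218, 0.181], [0.543, -0.235, 0.174], [0.541, -0.25, 0.185], [0.541, -0.266, 0.183], [0.54, -0.282, 0.188], [0.541, -0.299, 0.182], [0.541, -0.315, 0.186], [0.538, -0.149, 0.177], [0.538, -0.166, 0.18], [0.537, -0.182, 0.185], [0.537, -0.198, 0.183], [0.538, -0.214, 0.181], [0.537, -0.23, 0.182], [0.539, -0.247, 0.174], [0.537, -0.283, 0.182], [0.539, -0.316, 0.172], [0.532, -0.177, 0.188], [0.534, -0.283, 0.178], [0.538, -0.141, 0.125], [0.529, -0.278, 0.183], [0.541, -0.32, 0.102], [0.525, -0.182, 0
[... 1758 characters left out ...]
4, 0.247, 0.066], [0.474, 0.23, 0.062], [0.474, 0.212, 0.065], [0.472, 0.193, 0.076], [0.469, 0.171, 0.103], [0.468, 0.151, 0.119], [0.468, 0.135, 0.116], [0.472, 0.124, 0.08], [0.469, 0.247, 0.064], [0.469, 0.23, 0.063], [0.469, 0.213, 0.063], [0.469, 0.194, 0.07], [0.469, 0.178, 0.066], [0.468, 0.159, 0.075], [0.467, 0.139, 0.089], [0.467, 0.123, 0.087], [0.465, 0.226, 0.062], [0.465, 0.187, 0.062], [0.465, 0.161, 0.061], [0.465, 0.144, 0.062], [0.463, 0.119, 0.081], [0.461, 0.252, 0.061], [0.461, 0.144, 0.061], [0.46, 0.125, 0.069], [0.456, 0.25, 0.068], [0.451, 0.253, 0.073], [0.448, 0.255, 0.064], [0.443, 0.253, 0.071], [0.439, 0.126, 0.063], [0.435, 0.122, 0.063], [0.43, 0.117, 0.063]]
```

View pics/sidez.png

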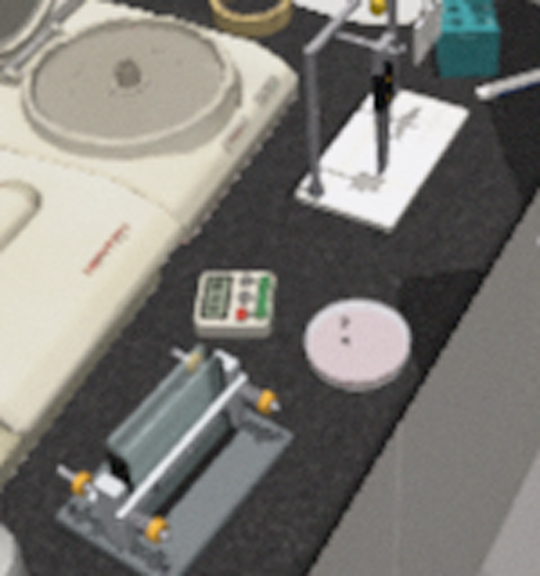

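Zoom: the gauge hangs at (382,90) on the left peg (world y≈-0.18) and the comb is on the other peg. The cassette's cross bar, and so its front plate, faces the robot. I'll bring the wrist camera to the stand.

Units first: shifts go in shares of 0.8 m and turns go in shares of 90 degrees. So 0.33 m / 0.8 = 0.4125, -0.18 m / 0.8 = -0.225, 20.5 degrees / 90 = 0.2278.

```bash
echo '[[[0, 0, -0.05, 0, 0, 0], [-0.0375, 0.0375, -0.0875, 0, 0, 0.0667], [-0.0688, 0.075, -0.1175, 0, 0, 0.1333], [-0.1, 0.1125, -0.1175, 0, 0, 0.2], [-0.1313, 0.15, -0.1175, 0, 0, 0.2278], [-0.1625, 0.1875, -0.1175, 0, 0, 0.2278], [-0.1938, 0.225, -0.1175, 0, 0, 0.2278], [-0.225, 0.2625, -0.1175, 0, 0, 0.2278], [-0.2563, 0.3, -0.1175, 0, 0, 0.2278], [-0.2875, 0.3375, -0.1175, 0, 0, 0.2278], [-0.3188, 0.375, -0.1175, 0, 0, 0.2278], [-0.35, 0.4125, -0.1175, 0, 0, 0.2278]]]' > rows.txt && python3 drive.py rows.txt 0.044
echo '[[[-0.02, 0.0313, 0, 0, 0, 0], [-0.0375, 0.0463, 0, 0, 0, 0], [-0.04, 0.045, 0, 0, 0, 0], [-0.04, 0.045, 0, 0, 0, 0], [-0.04, 0.045, 0, 0, 0, 0]]]' > rows.txt && python3 drive.py rows.txt
python3 - <<'E'
from h import *
from plant import r, camrig, probe_bus
s=probe_bus.get_state();print(s["eef_rot"],s["qd"].round(1) if hasattr(s["qd"],"round") else s["qd"])
c=camrig.capture("wrist");pickle.dump(c,open("w1.pkl","wb"))
cv2.imwrite("pics/w1.png",c["frame"][:,:,::-1])
print(c["cam_to_world"].round(3))
E
```

```text
time_s: 1.15
tcp_pos: [0.383, -0.2232, 0.3207]
eef_rot: [180.0, 0.0, 180.0]
contact_force: [1.2, -0.8, -0.9]
gripper_width: 0.0438
gripper_force: 0.0
time_s: 1.57
tcp_pos: [0.4148, -0.1891, 0.3203]
eef_rot: [180.0, -0.0, -180.0]
contact_force: [-0.0, -0.1, -0.2]
gripper_width: 0.0443
gripper_force: 0.0
[ 1.79994474e+02 -4.44152162e-02 -1.79984666e+02] [-1.  -0.3 -0.2  0.  -0.1 -0.2]
[[-0.001  0.96   0.28   0.34 ]
 [ 1.     0.001 -0.    -0.189]
 [-0.001  0.28  -0.96   0.478]
 [ 0.     0.     0.     1.   ]]
```

View pics/w1.png

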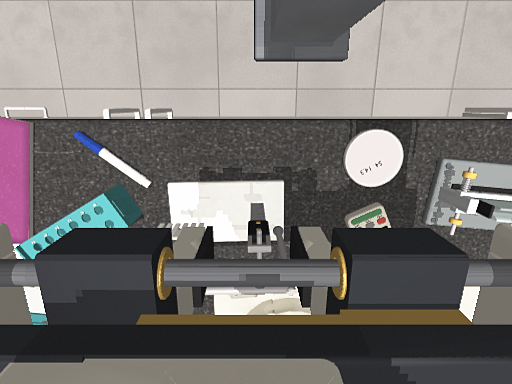

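The wrist view shows the gripper blocking everything below row 230. The gauge handle is at (258,235), so I'll move further to +x to see the gauge and pegs clearly.

To row units: -0.075 m / 0.8 = -0.0938, -0.06 m / 0.8 = -0.075.

```bash
echo '[[[-0.0375, 0, 0, 0, 0, 0], [-0.075, 0, 0, 0, 0, 0], [-0.0938, 0.0038, 0, 0, 0, 0], [-0.0938, 0.0038, 0, 0, 0, 0], [-0.0938, 0.0038, 0, 0, 0, 0]]]' > rows.txt && python3 drive.py rows.txt
python3 - <<'E'
from h import *
from plant import r, camrig, probe_bus
c=camrig.capture("wrist");pickle.dump(c,open("w2.pkl","wb"))
a=cv2.resize(c["frame"][60:240,150:390],None,fx=3.3,fy=3.3,interpolation=cv2.INTER_CUBIC)
cv2.imwrite("pics/w2.png",a[:,:,::-1])
w=cloud(c);W=w.reshape(-1,3)
m=(abs(W[:,1]+.23)<.12)&(W[:,0]>.42)&(W[:,0]<.56)
for lo,hi in((.14,.152),(.152,.166),(.166,.176),(.176,.2)):
    k=W[m&(W[:,2]>lo)&(W[:,2]<hi)]
    for a,b in((-.22,-.14),(-.33,-.24)):
        q=k[(k[:,1]>a)&(k[:,1]<b)]
        if len(q): print(lo,a,len(q),q.min(0).round(4),q.max(0).round(4),np.median(q,0).round(4))
f=c["frame"].reshape(-1,3)
k=W[m&(abs(W[:,2]-.012)<.006)&(f.min(1)>140)&(W[:,0]<.52)];print(len(k))
lf=[]
for y in np.arange(-.31,-.15,.01):
    q=k[abs(k[:,1]-y)<.005]
    if len(q): lf.append((y,q[:,0].min()))
lf=np.array(lf);print(lf.round(4).tolist())
E
```

```text
time_s: 2.03
tcp_pos: [0.4898, -0.1866, 0.3197]
eef_rot: [180.0, -0.1, 179.9]
contact_force: [-0.7, 0.5, 0.1]
gripper_width: 0.0441
gripper_force: 0.0
0.14 -0.22 64 [ 0.4819 -0.1931  0.1404] [ 0.5428 -0.1406  0.1519] [ 0.5108 -0.1591  0.1471]
0.14 -0.33 146 [ 0.4872 -0.3161  0.14  ] [ 0.5498 -0.2509  0.152 ] [ 0.4884 -0.2875  0.1464]
0.152 -0.22 153 [ 0.4818 -0.194   0.1521] [ 0.5434 -0.1409  0.1659] [ 0.4851 -0.1764  0.1601]
0.152 -0.33 231 [ 0.4875 -0.3163  0.1522] [ 0.5479 -0.2509  0.1659] [ 0.4896 -0.2832  0.1569]
0.166 -0.22 47 [ 0.4837 -0.1937  0.1661] [ 0.5411 -0.1411  0.1758] [ 0.5376 -0.1487  0.1704]
0.166 -0.33 69 [ 0.4877 -0.3161  0.166 ] [ 0.545  -0.2659  0.176 ] [ 0.49   -0.2928  0.1708]
0.176 -0.22 1243 [ 0.4663 -0.2195  0.1762] [ 0.5475 -0.1422  0.1893] [ 0.5376 -0.1811  0.184 ]
0.176 -0.33 692 [ 0.4683 -0.3161  0.1761] [ 0.548  -0.2401  0.1906] [ 0.5034 -0.2792  0.183 ]
4140
[[-0.31, 0.4605], [-0.3, 0.4602], [-0.29, 0.4601], [-0.28, 0.4601], [-0.27, 0.4601], [-0.26, 0.46], [-0.25, 0.46], [-0.24, 0.4599], [-0.23, 0.4588], [-0.22, 0.4585], [-0.21, 0.4586], [-0.2, 0.4586], [-0.19, 0.4585], [-0.18, 0.4584], [-0.17, 0.4575], [-0.16, 0.4573]]
```

View pics/w2.png

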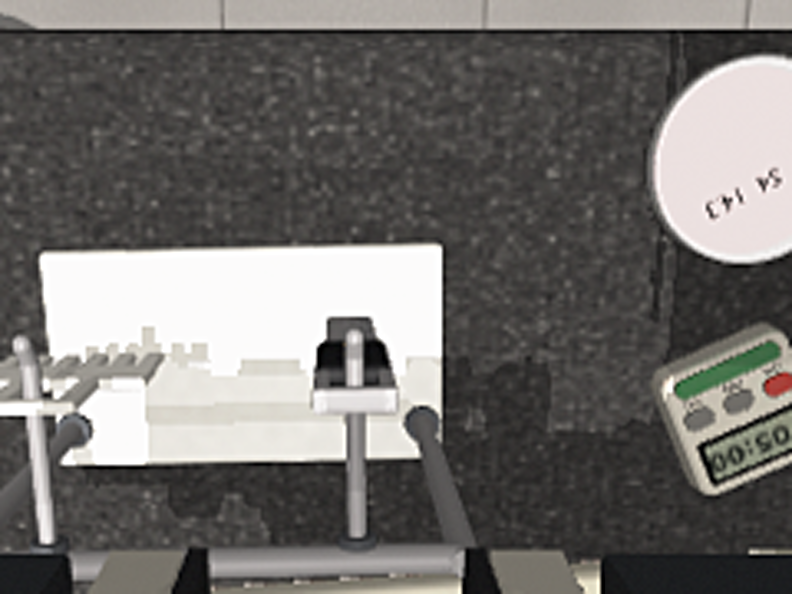

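The gauge eye is at crop pixels (312–400, 388–410), its peg along column 356, and the comb's peg is at column ~35. Next come the numeric fit and a look at the cassette.

To row units: 0.37 m / 0.8 = 0.4625, 0.35 m / 0.8 = 0.4375.

```bash
python3 - <<'E'
from h import *
c=pickle.load(open("w2.pkl","rb"));w=cloud(c)
for v in range(160,190,3):
    q=w[v,235:280]; ok=(q[:,2]>.17)
    if ok.any(): k=q[ok];print(v,ok.sum(),k[:,0].min().round(4),k[:,0].max().round(4),"y",k[:,1].min().round(4),k[:,1].max().round(4),"z",np.median(k[:,2]).round(4))
for v in range(190,226,6):
    for lo,hi in((235,275),(150,175)):
        q=w[v,lo:hi]; k=q[q[:,2]>.165]
        if len(k): print("peg",v,k.mean(0).round(4))
E
echo '[[[0, 0.05, 0, 0, 0, 0], [0, 0.1, 0, 0, 0, 0], [0, 0.15, 0, 0, 0, 0], [0, 0.2, 0, 0, 0, 0], [0, 0.25, 0, 0, 0, 0], [0, 0.3, 0, 0, 0, 0], [0, 0.35, 0, 0, 0, 0], [0, 0.4, 0, 0, 0, 0], [0, 0.4375, 0, 0, 0, 0], [0, 0.4625, 0, 0, 0, 0], [0, 0.4625, 0, 0, 0, 0], [0, 0.4625, 0, 0, 0, 0]]]' > rows.txt && python3 drive.py rows.txt
python3 - <<'E'
from h import *
from plant import r, camrig, probe_bus
c=camrig.capture("wrist");pickle.dump(c,open("w3.pkl","wb"))
a=cv2.resize(c["frame"][60:240,150:390],None,fx=3.3,fy=3.3,interpolation=cv2.INTER_CUBIC)
cv2.imwrite("pics/w3.png",a[:,:,::-1])
E
```

```text
160 3 0.4663 0.4665 y -0.1824 -0.1804 z 0.1863
163 6 0.469 0.4694 y -0.1843 -0.1794 z 0.187
166 6 0.4724 0.4733 y -0.1843 -0.1793 z 0.1845
169 5 0.4762 0.4767 y -0.1833 -0.1792 z 0.1814
172 5 0.4791 0.4796 y -0.1833 -0.1792 z 0.1828
175 15 0.4823 0.4846 y -0.1936 -0.1686 z 0.1763
178 25 0.4841 0.4847 y -0.1933 -0.1684 z 0.1874
181 26 0.4871 0.4876 y -0.1933 -0.1682 z 0.1879
184 26 0.4902 0.4908 y -0.1933 -0.1682 z 0.1877
187 5 0.4951 0.4955 y -0.1832 -0.1781 z 0.182
peg 190 [ 0.4983 -0.1806  0.1822]
peg 190 [ 0.4984 -0.2805  0.1821]
peg 196 [ 0.5049 -0.1806  0.1819]
peg 196 [ 0.5046 -0.2798  0.1827]
peg 202 [ 0.5115 -0.1806  0.1815]
peg 202 [ 0.5115 -0.2796  0.1817]
peg 208 [ 0.5179 -0.1805  0.1823]
peg 208 [ 0.5178 -0.2799  0.1826]
peg 214 [ 0.5245 -0.1805  0.1825]
peg 214 [ 0.5246 -0.2795  0.1822]
peg 220 [ 0.5314 -0.1805  0.1821]
peg 220 [ 0.5312 -0.2794  0.1825]
time_s: 3.08
tcp_pos: [0.4893, 0.1841, 0.3207]
eef_rot: [-180.0, -0.0, -179.9]
contact_force: [-0.2, 0.3, -0.1]
gripper_width: 0.0445
gripper_force: 0.0
```

View pics/w3.png

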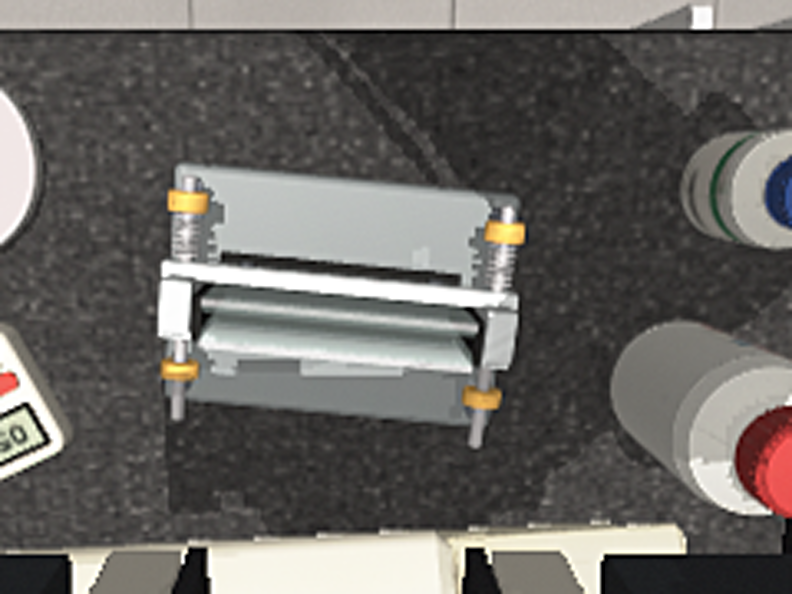

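Cassette: the front bar runs (165,268)–(515,300), and the plate tops lie between rows ~290 and 370, turned about -5°. I'll profile heights across the plates.

```bash
python3 - <<'E'
from h import *
c=pickle.load(open("w3.pkl","rb"));w=cloud(c);g=c["frame"].mean(2)
for u in (225,240,252,265,280):
    print("col",u)
    print([(v,*(w[v,u]*1000).round(0).astype(int).tolist(),int(g[v,u])) for v in range(136,176)])
a=cv2.resize(c["frame"][130:180,195:305],None,fx=7,fy=7,interpolation=cv2.INTER_NEAREST)
cv2.imwrite("pics/w3z.png",a[:,:,::-1])
E
```

```text
col 225
[(136, 460, 143, 17, 183), (137, 461, 144, 20, 34), (138, 463, 143, 19, 37), (139, 464, 144, 21, 64), (140, 461, 147, 64, 99), (141, 462, 147, 64, 179), (142, 463, 148, 67, 255), (143, 464, 147, 66, 255), (144, 466, 148, 68, 255), (145, 467, 147, 67, 255), (146, 468, 147, 67, 171), (147, 469, 148, 72, 78), (148, 469, 149, 80, 92), (149, 469, 149, 91, 93), (150, 469, 150, 100, 102), (151, 469, 151, 107, 142), (152, 470, 151, 112, 202), (153, 471, 151, 113, 198), (154, 473, 151, 110, 151), (155, 474, 151, 108, 117), (156, 482, 147, 70, 94), (157, 482, 148, 79, 97), (158, 482, 149, 87, 113), (159, 482, 150, 95, 140), (160, 482, 150, 102, 160), (161, 482, 150, 107, 178), (162, 483, 151, 109, 189), (163, 484, 151, 110, 204), (164, 485, 151, 111, 220), (165, 486, 151, 111, 232), (166, 487, 151, 113, 230), (167, 508, 142, 16, 176), (168, 509, 142, 18, 170), (169, 511, 142, 16, 107), (170, 513, 142, 15, 115), (171, 515, 142, 16, 116), (172, 516, 142, 18, 119), (173, 518, 142, 16, 132), (174, 520, 142, 14, 131), (175, 521, 142, 17, 130)]
col 240
[(136, 460, 166, 16, 192), (137, 461, 1
[... 3463 characters left out ...]
72, 223, 67, 255), (150, 474, 223, 68, 255), (151, 475, 223, 67, 246), (152, 476, 223, 70, 68), (153, 476, 222, 80, 92), (154, 476, 221, 89, 94), (155, 476, 220, 97, 98), (156, 476, 220, 105, 139), (157, 476, 219, 112, 193), (158, 477, 219, 111, 199), (159, 478, 219, 111, 152), (160, 480, 220, 108, 119), (161, 489, 223, 70, 95), (162, 488, 223, 78, 95), (163, 488, 222, 85, 109), (164, 489, 221, 92, 141), (165, 488, 220, 101, 155), (166, 489, 220, 105, 176), (167, 489, 220, 109, 189), (168, 490, 220, 110, 202), (169, 491, 219, 112, 207), (170, 493, 220, 110, 215), (171, 494, 220, 112, 224), (172, 516, 229, 16, 112), (173, 518, 229, 16, 121), (174, 519, 229, 16, 127), (175, 521, 229, 17, 126)]
```

View pics/w3z.png

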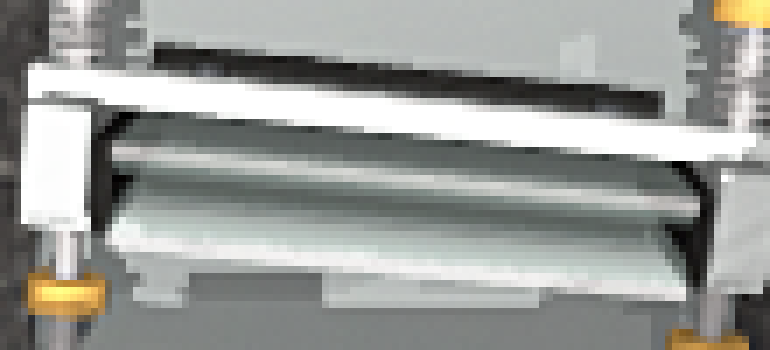

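The depth separates both plates cleanly: the front plate's outer face is the band near z 75–108 at crop row ~130, and the back plate's inner face is the lower band. Fitting both.

```bash
python3 - <<'E'
from h import *
c=pickle.load(open("w3.pkl","rb"));w=cloud(c)
B=[];Fp=[]
for u in range(216,290):
    for v in range(146,168):
        p=w[v,u]
        e=p[0]-(.4725+.095*(p[1]-.185))
        if .074<p[2]<.104:
            if abs(e)<.003: Fp.append(p)
            elif abs(e-.0125)<.004 and p[2]<.1: B.append(p)
for n,P in(("front outer",np.array(Fp)),("back inner",np.array(B))):
    A=np.c_[P[:,1]-.185,P[:,2]-.1,np.ones(len(P))]
    for _ in range(3):
        s=np.linalg.lstsq(A,P[:,0],rcond=None)[0];e=abs(A@s-P[:,0]);k=e<.0012;A,P=A[k],P[k]
    print(n,len(P),"slope",s[0].round(4),np.degrees(np.arctan(s[0])).round(2),"tilt",s[1].round(3),"x@y=.185,z=.1",s[2].round(5))
t=np.isfinite(w[...,2])&(w[...,2]>.104)&(w[...,2]<.12)
t[:, :195]=0;t[:,310:]=0;t[180:]=0
for lo,hi in((-.003,.004),(.014,.022)):
    e=w[...,0]-(.4725+.095*(w[...,1]-.185));q=w[t&(e>lo)&(e<hi)]
    print("top y range",q[:,1].min().round(4),q[:,1].max().round(4),len(q))
E
```

```text
front outer 254 slope 0.0925 5.28 tilt -0.001 x@y=.185,z=.1 0.47251
back inner 256 slope 0.0927 5.29 tilt -0.001 x@y=.185,z=.1 0.48496
top y range 0.1305 0.2402 322
top y range 0.13 0.2395 346
```

Both plates fit cleanly: yaw -5.3°, gap about 6.4 mm, mouth centre at about (0.4818, 0.185). Now back over the gauge.

To row units: -0.365 m / 0.8 = -0.4563, -0.19 m / 0.8 = -0.2375.

```bash
echo '[[[0, -0.0375, 0, 0, 0, 0], [0, -0.0875, 0, 0, 0, 0], [0, -0.1375, 0, 0, 0, 0], [0, -0.1875, 0, 0, 0, 0], [0, -0.2375, 0, 0, 0, 0], [0, -0.2875, 0, 0, 0, 0], [0, -0.3375, 0, 0, 0, 0], [0, -0.3875, 0, 0, 0, 0], [0, -0.425, 0, 0, 0, 0], [0.0016, -0.4563, 0, 0, 0, 0], [0.0016, -0.4563, 0, 0, 0, 0], [0.0016, -0.4563, 0, 0, 0, 0]]]' > rows.txt && python3 drive.py rows.txt
echo '[[[0, 0, 0.0375, 0, 0, 0], [0, 0, 0.075, 0, 0, 0], [0, 0, 0.1125, 0, 0, 0], [0, 0, 0.15, 0, 0, 0], [0, 0, 0.15, 0, 0, 0], [0, 0, 0.15, 0, 0, 0]]]' > rows.txt && python3 drive.py rows.txt
```

```text
time_s: 4.13
tcp_pos: [0.4874, -0.1834, 0.3207]
eef_rot: [180.0, 0.0, 179.7]
contact_force: [-0.3, 0.6, -0.1]
gripper_width: 0.0441
gripper_force: 0.0
time_s: 4.63
tcp_pos: [0.4878, -0.181, 0.2005]
eef_rot: [-180.0, -0.1, -180.0]
contact_force: [0.3, -0.5, 0.3]
gripper_width: 0.044
gripper_force: 0.0
```

To row units: 0.0703 m / 0.8 = 0.0879, 0.065 m / 0.8 = 0.0813.

```bash
echo '[[[0, 0, 0.025, 0, 0, 0], [0, 0, 0.05, 0, 0, 0], [0, 0, 0.0688, 0, 0, 0], [0, 0, 0.0813, 0, 0, 0], [0, 0, 0.0879, 0, 0, 0], [0, 0, 0.0879, 0, 0, 0], [0, 0, 0.0879, 0, 0, 0]]]' > rows.txt && python3 drive.py rows.txt
echo '[[[0, 0, 0, 0, 0, 0], [0, 0, 0, 0, 0, 0], [0, 0, 0, 0, 0, 0], [0, 0, 0, 0, 0, 0], [0, 0, 0, 0, 0, 0], [0, 0, 0, 0, 0, 0], [0, 0, 0, 0, 0, 0], [0, 0, 0, 0, 0, 0]]]' > rows.txt && python3 drive.py rows.txt 0.02 30
```

```text
time_s: 5.22
tcp_pos: [0.4896, -0.1812, 0.1315]
eef_rot: [-180.0, 0.1, -180.0]
contact_force: [-0.3, -0.2, 0.7]
gripper_width: 0.0438
gripper_force: 0.0
time_s: 5.88
tcp_pos: [0.4891, -0.1812, 0.1307]
eef_rot: [-180.0, 0.0, -180.0]
contact_force: [-1.5, 0.1, 5.1]
gripper_width: 0.0253
gripper_force: 30.0
```

To row units: -0.011 m / 0.8 = -0.0138, -0.009 m / 0.8 = -0.0113.

```bash
echo '[[[0, 0, -0.0038, 0, 0, 0], [0, 0, -0.0075, 0, 0, 0], [0, 0, -0.0113, 0, 0, 0], [0, 0, -0.0138, 0, 0, 0], [0, 0, -0.0138, 0, 0, 0], [0, 0, -0.0138, 0, 0, 0]]]' > rows.txt && python3 drive.py rows.txt
python3 - <<'E'
from h import *
from plant import r, camrig, probe_bus
c=camrig.capture("side");pickle.dump(c,open("s1.pkl","wb"))
x,y=proj(c,np.array([.485,-.2,.12])).astype(int);print(x,y)
a=cv2.resize(c["frame"][y-50:y+50,x-60:x+60],None,fx=6,fy=6,interpolation=cv2.INTER_CUBIC)
cv2.imwrite("pics/s1.png",a[:,:,::-1])
E
```

```text
time_s: 6.38
tcp_pos: [0.4888, -0.181, 0.1413]
eef_rot: [180.0, 0.0, 180.0]
contact_force: [-0.6, 0.6, -0.5]
gripper_width: 0.0261
gripper_force: 30.0
269 174
```

View pics/s1.png

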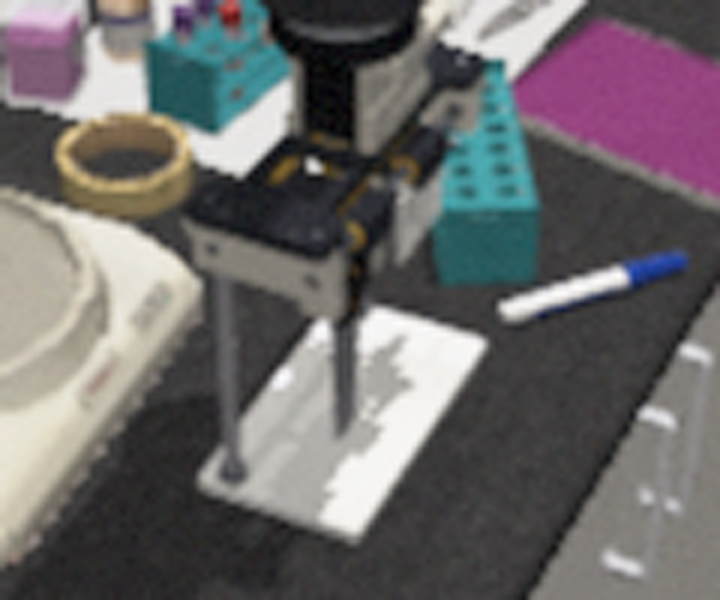

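The gauge is held upright, blade at (345,380), clear of the peg's underside. I'll draw it off to -x, raise it and carry it over.

To row units: 0.055 m / 0.8 = 0.0688, 0.05 m / 0.8 = 0.0625.

```bash
echo '[[[0.01, 0, 0, 0, 0, 0], [0.02, 0, 0, 0, 0, 0], [0.03, 0, 0, 0, 0, 0], [0.04, 0, 0, 0, 0, 0], [0.05, 0, 0, 0, 0, 0], [0.0625, 0, 0, 0, 0, 0], [0.0688, 0, 0, 0, 0, 0], [0.0688, 0, 0, 0, 0, 0]]]' > rows.txt && python3 drive.py rows.txt
echo '[[[0, 0, -0.025, 0, 0, 0], [0, 0, -0.0563, 0, 0, 0], [0, 0, -0.0875, 0, 0, 0], [0, 0, -0.1188, 0, 0, 0], [0, 0, -0.1375, 0, 0, 0], [0, 0, -0.15, 0, 0, 0], [0, 0, -0.15, 0, 0, 0]]]' > rows.txt && python3 drive.py rows.txt
```

```text
time_s: 7.1
tcp_pos: [0.4324, -0.1811, 0.1415]
eef_rot: [180.0, 0.0, 180.0]
contact_force: [0.2, -0.2, -0.6]
gripper_width: 0.0264
gripper_force: 30.0
time_s: 7.68
tcp_pos: [0.4349, -0.1813, 0.2633]
eef_rot: [-180.0, 0.2, -180.0]
contact_force: [-0.2, -0.4, -1.2]
gripper_width: 0.026
gripper_force: 30.0
```

To row units: 0.366 m / 0.8 = 0.4575, -0.048 m / 0.8 = -0.06, 5.3 degrees / 90 = 0.0589.

```bash
echo '[[[-0.0025, 0.0188, 0, 0, 0, 0], [-0.0075, 0.0563, 0, 0, 0, 0], [-0.0138, 0.1, 0, 0, 0, 0], [-0.02, 0.15, 0, 0, 0, 0.0111], [-0.0263, 0.2, 0, 0, 0, 0.0222], [-0.0325, 0.25, 0, 0, 0, 0.0333], [-0.0388, 0.3, 0, 0, 0, 0.0444], [-0.045, 0.35, 0, 0, 0, 0.0589], [-0.0513, 0.3938, 0, 0, 0, 0.0589], [-0.0563, 0.4313, 0, 0, 0, 0.0589], [-0.0594, 0.4525, 0, 0, 0, 0.0589], [-0.06, 0.4575, 0, 0, 0, 0.0589]]]' > rows.txt && python3 drive.py rows.txt
echo '[[[0, 0, 0, 0, 0, 0], [0, 0, 0, 0, 0, 0], [0, 0, 0, 0, 0, 0], [0, 0, 0, 0, 0, 0]]]' > rows.txt && python3 drive.py rows.txt
python3 - <<'E'
from h import *
from plant import r, camrig, probe_bus
s=probe_bus.get_state();print(s["tcp_pos"],s["eef_rot"],s["contact_force"])
c=camrig.capture("wrist");pickle.dump(c,open("w4.pkl","wb"))
t=np.array(s["tcp_pos"]);print(proj(c,t-[0,0,.0995]),proj(c,t-[0,0,.0152]))
a=cv2.resize(c["frame"][110:260,170:350],None,fx=4,fy=4,interpolation=cv2.INTER_CUBIC)
cv2.imwrite("pics/w4.png",a[:,:,::-1])
E
```

```text
time_s: 8.68
tcp_pos: [0.4817, 0.1873, 0.2594]
eef_rot: [-179.9, -0.1, 174.8]
contact_force: [-0.1, 0.5, -1.8]
gripper_width: 0.0256
gripper_force: 30.0
time_s: 9.02
tcp_pos: [0.4817, 0.1838, 0.2613]
eef_rot: [180.0, 0.0, 174.6]
contact_force: [0.3, -0.1, -1.6]
gripper_width: 0.0261
gripper_force: 30.0
[0.4816722  0.1837552  0.26129718] [1.79997512e+02 9.51218033e-04 1.74624638e+02] [ 0.30011531 -0.06069918 -1.57205708]
[251.61933731 192.11923662] [251.63045857 229.80758016]
```

View pics/w4.png

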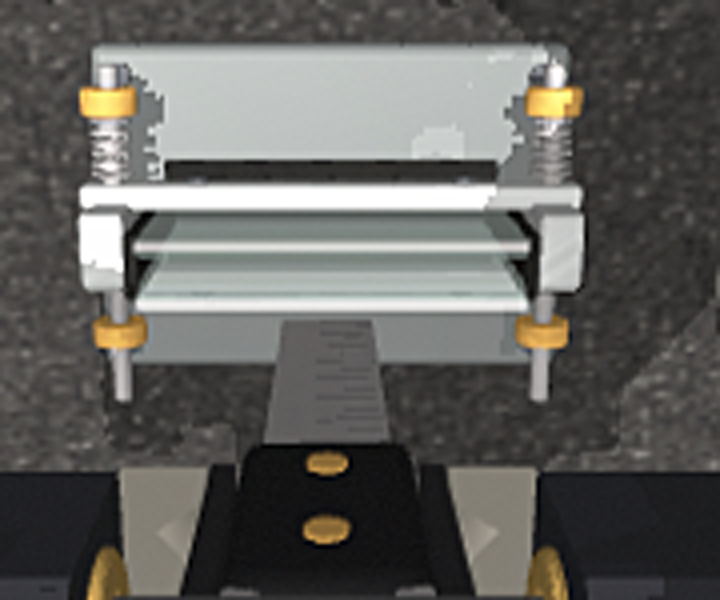

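The tip's front edge is at crop (284–372, 320) and the plates span columns 133–530; everything is square. I'll fit plates and blade in this same image so the offset is relative.

```bash
cat > rel.py <<'E'
from h import *
def rel(c,tcp,yaw):
    # coordinates in tool-yaw frame about tcp: X along cassette x, Y along plates
    w=cloud(c)-np.array(tcp);a=np.radians(yaw-180);R=np.array([[np.cos(a),np.sin(a),0],[-np.sin(a),np.cos(a),0],[0,0,1]])
    q=w@R.T; q[...,2]+=tcp[2]; return q
E
python3 - <<'E'
from rel import *
c=pickle.load(open("w4.pkl","rb"));q=rel(c,[.48167,.18376,.2613],174.62)
P=q[155:192,200:306].reshape(-1,3);P=P[np.isfinite(P).all(1)]
P=P[abs(P[:,1])<.045]
def fit(P,x0,n):
    for t in(.004,.002,.0012):
        k=P[abs(P[:,0]-x0)<t] if np.isscalar(x0) else None
        x0=np.median(k[:,0])
    s=np.polyfit(k[:,1],k[:,0],1);print(n,len(k),x0.round(5),"yaw",np.degrees(s[0]).round(2));return x0
a=fit(P[(P[:,2]>.074)&(P[:,2]<.104)],-.0095,"front outer");b=fit(P[(P[:,2]>.074)&(P[:,2]<.098)],.0032,"back inner")
print("gap",b-a-.006,"mid",(a+.006+b)/2)
# plate y range at top rows by gray
T=q[155:192,195:310];m=(T[...,2]>.106)&(T[...,2]<.118)
for v in range(T.shape[0]):
    if m[v].sum()>40: k=T[v][m[v]];print(v+155,k[:,1].min().round(4),k[:,1].max().round(4),((k[:,1].min()+k[:,1].max())/2).round(4))
# blade
print("blade")
for v in range(188,224,4):
    k=q[v,225:280];k=k[(k[:,2]>.14)&(abs(k[:,1])<.016)]
    if len(k)>5: print(v,len(k),k[:,0].mean().round(4),np.polyfit(k[:,1],k[:,0],1)[0].round(3),"y",k[:,1].min().round(4),k[:,1].max().round(4),"z",k[:,2].mean().round(4))
E
```

```text
front outer 396 -0.0093 yaw -0.11
back inner 315 0.0031 yaw -0.07
gap 0.006404680696326713 mid -0.00010012107918082238
170 -0.0503 0.0521 0.0009
171 -0.0512 0.0532 0.001
172 -0.0498 0.0519 0.0011
173 -0.0503 0.0523 0.001
174 -0.0509 0.0527 0.0009
181 -0.0502 0.0509 0.0004
182 -0.05 0.052 0.001
183 -0.0509 0.0528 0.001
184 -0.051 0.0527 0.0009
185 -0.0506 0.0527 0.001
186 -0.0508 0.0524 0.0008
187 -0.0508 0.0526 0.0009
blade
192 22 -0.0025 -0.017 y -0.0101 0.009 z 0.1701
196 24 -0.0031 -0.006 y -0.0096 0.0094 z 0.184
200 26 -0.0037 -0.019 y -0.0099 0.0097 z 0.1966
204 26 -0.0041 -0.022 y -0.0095 0.0092 z 0.2076
208 27 -0.0045 -0.013 y -0.0098 0.0095 z 0.2178
212 30 -0.005 -0.016 y -0.01 0.0098 z 0.2272
216 29 -0.0054 -0.005 y -0.0096 0.0094 z 0.236
220 32 -0.0056 -0.024 y -0.0098 0.0096 z 0.2437
```

The blade is upright but sits 1.2 mm to -X of the TCP and is turned about 0.8°. I'll correct that and lower to just above the mouth.

To row units: 0.036 m / 0.8 = 0.045, -0.0011 m / 0.8 = -0.0014, 0.7 degrees / 90 = 0.0078.

```bash
echo '[[[-0.0014, 0.0014, 0, 0, 0, 0.0078], [-0.0014, 0.0014, 0.0125, 0, 0, 0.0078], [-0.0014, 0.0014, 0.0275, 0, 0, 0.0078], [-0.0014, 0.0014, 0.04, 0, 0, 0.0078], [-0.0014, 0.0014, 0.045, 0, 0, 0.0078], [-0.0014, 0.0014, 0.045, 0, 0, 0.0078], [-0.0014, 0.0014, 0.045, 0, 0, 0.0078], [-0.0014, 0.0014, 0.045, 0, 0, 0.0078]]]' > rows.txt && python3 drive.py rows.txt
python3 - <<'E'
from rel import *
from plant import r, camrig, probe_bus
s=probe_bus.get_state();t=s["tcp_pos"];y=s["eef_rot"][2];print(t,y,s["contact_force"])
c=camrig.capture("wrist");pickle.dump(c,open("w5.pkl","wb"));q=rel(c,t,174.7)
P=q[140:200,200:306].reshape(-1,3);P=P[np.isfinite(P).all(1)];P=P[(abs(P[:,1])<.045)&(abs(P[:,1])>.013)]
for n,x0,hi in(("fo",-.0103,.104),("bi",.002,.098)):
    k=P[(P[:,2]>.074)&(P[:,2]<hi)]
    for d in(.004,.002,.0012): k=k[abs(k[:,0]-x0)<d];x0=np.median(k[:,0])
    print(n,len(k),x0.round(4),np.polyfit(k[:,1],k[:,0],1)[0].round(4))
for v in range(180,224,4):
    k=q[v,225:280];k=k[(k[:,2]>.122)&(abs(k[:,1])<.016)]
    if len(k)>5:
        h=k[:,2].mean()-(t[2]-.0995);print(v,len(k),"centre",(k[:,0].mean()+.001+h/24).round(4),np.polyfit(k[:,1],k[:,0],1)[0].round(3))
E
```

```text
time_s: 9.73
tcp_pos: [0.4833, 0.1861, 0.2257]
eef_rot: [180.0, 0.0, 174.0]
contact_force: [-0.3, -0.6, -0.5]
gripper_width: 0.0253
gripper_force: 30.0
[0.48327462 0.18606236 0.22568424] 174.00848458570468 [-0.3316679  -0.57247773 -0.53855504]
fo 407 -0.0107 -0.0004
bi 274 0.0017 -0.0003
192 23 centre -0.0011 0.004
196 24 centre -0.0011 -0.003
200 26 centre -0.0012 -0.016
204 27 centre -0.0012 -0.02
208 28 centre -0.0012 -0.002
212 30 centre -0.0012 -0.007
216 30 centre -0.0013 -0.001
220 32 centre -0.0012 -0.003
```

To row units: 0.05 m / 0.8 = 0.0625, 0.0003 m / 0.8 = 0.0004.

```bash
echo '[[[0.0004, 0, 0.005, 0, 0, 0], [0.0004, 0, 0.0125, 0, 0, 0], [0.0004, 0, 0.02, 0, 0, 0], [0.0004, 0, 0.0275, 0, 0, 0], [0.0004, 0, 0.035, 0, 0, 0], [0.0004, 0, 0.0425, 0, 0, 0], [0.0004, 0, 0.05, 0, 0, 0], [0.0004, 0, 0.0563, 0, 0, 0], [0.0004, 0, 0.0625, 0, 0, 0], [0.0004, 0, 0.0625, 0, 0, 0], [0.0004, 0, 0.0625, 0, 0, 0], [0.0004, 0, 0.0625, 0, 0, 0]]]' > rows.txt && python3 drive.py rows.txt
echo '[[[0, 0, 0.0038, 0, 0, 0], [0, 0, 0.0075, 0, 0, 0], [0, 0, 0.0113, 0, 0, 0], [0, 0, 0.015, 0, 0, 0], [0, 0, 0.0163, 0, 0, 0], [0, 0, 0.0163, 0, 0, 0], [0, 0, 0.0163, 0, 0, 0]]]' > rows.txt && python3 drive.py rows.txt
```

```text
time_s: 10.78
tcp_pos: [0.4829, 0.186, 0.1755]
eef_rot: [180.0, 0.0, 174.0]
contact_force: [0.4, 0.8, -0.9]
gripper_width: 0.0256
gripper_force: 30.0
time_s: 11.37
tcp_pos: [0.4826, 0.1859, 0.1622]
eef_rot: [-180.0, -0.0, 174.0]
contact_force: [0.6, -0.3, -0.9]
gripper_width: 0.0257
gripper_force: 30.0
```

To row units: 0.006 m / 0.8 = 0.0075, 0.005 m / 0.8 = 0.0063.

```bash
cat > f.py <<'E'
from plant import r, camrig, probe_bus
import numpy as np
s=probe_bus.get_state();print("F",np.round(s["contact_force"],2),"M",np.round(s["moment"],2),"z",round(float(s["tcp_pos"][2]),4))
E
echo '[[[0, 0, 0.0013, 0, 0, 0], [0, 0, 0.0038, 0, 0, 0], [0, 0, 0.0063, 0, 0, 0], [0, 0, 0.0075, 0, 0, 0], [0, 0, 0.0075, 0, 0, 0], [0, 0, 0.0075, 0, 0, 0]]]' > rows.txt && python3 drive.py rows.txt;python3 f.py
echo '[[[0, 0, 0.0013, 0, 0, 0], [0, 0, 0.0025, 0, 0, 0], [0, 0, 0.0025, 0, 0, 0], [0, 0, 0.0025, 0, 0, 0], [0, 0, 0.0025, 0, 0, 0]]]' > rows.txt && python3 drive.py rows.txt;python3 f.py
```

```text
time_s: 11.87
tcp_pos: [0.4827, 0.1859, 0.1562]
eef_rot: [-180.0, -0.0, 174.0]
contact_force: [0.2, -0.2, -0.5]
gripper_width: 0.0256
gripper_force: 30.0
F [ 0.23 -0.22 -0.53] M [-0.   -0.13  0.03] z 0.1562
time_s: 12.28
tcp_pos: [0.4827, 0.186, 0.1543]
eef_rot: [180.0, 0.0, 174.0]
contact_force: [1.4, -0.3, -1.7]
gripper_width: 0.0257
gripper_force: 30.0
F [ 1.39 -0.33 -1.65] M [-0.05 -0.24 -0.01] z 0.1543
```

To row units: 0.002 m / 0.8 = 0.0025, 0.001 m / 0.8 = 0.0013.

```bash
echo '[[[0, 0, 0.0013, 0, 0, 0], [0, 0, 0.0025, 0, 0, 0], [0, 0, 0.0025, 0, 0, 0], [0, 0, 0.0025, 0, 0, 0], [0, 0, 0.0025, 0, 0, 0]]]' > rows.txt && python3 drive.py rows.txt >/dev/null;python3 f.py
echo '[[[0, 0, 0.0013, 0, 0, 0], [0, 0, 0.0019, 0, 0, 0], [0, 0, 0.0019, 0, 0, 0], [0, 0, 0.0019, 0, 0, 0], [0, 0, 0.0019, 0, 0, 0]]]' > rows.txt && python3 drive.py rows.txt>/dev/null;python3 f.py
```

```text
F [ 0.44 -0.04 -2.22] M [ 0.01 -0.51 -0.04] z 0.1522
F [1.11 0.73 1.36] M [-0.03 -0.18 -0.04] z 0.1509
```

To row units: 0.001 m / 0.8 = 0.0013, 0.0007 m / 0.8 = 0.0009.

```bash
for i in 1 2; do python3 f.py; echo '[[[0, 0, 0, 0, 0, 0]]]' > rows.txt && python3 drive.py rows.txt>/dev/null; done
echo '[[[0, 0, 0.0009, 0, 0, 0], [0, 0, 0.0013, 0, 0, 0], [0, 0, 0.0013, 0, 0, 0], [0, 0, 0.0013, 0, 0, 0]]]' > rows.txt && python3 drive.py rows.txt >/dev/null;python3 f.py
echo '[[[0, 0, 0, 0, 0, 0]]]' > rows.txt && python3 drive.py rows.txt>/dev/null; python3 f.py;echo '[[[0, 0, 0, 0, 0, 0]]]' > rows.txt && python3 drive.py rows.txt>/dev/null; python3 f.py
```

```text
F [1.11 0.73 1.36] M [-0.03 -0.18 -0.04] z 0.1509
F [-0.28 -0.34  1.25] M [-0.01 -0.19  0.03] z 0.1509
F [0.09 0.11 3.49] M [-0.02  0.13 -0.01] z 0.15
F [-0.36 -0.06  3.64] M [-0.05  0.14 -0.01] z 0.15
F [-0.62  0.48  5.11] M [-0.02  0.13  0.  ] z 0.15
```

Units first: shifts go in shares of 0.8 m and turns go in shares of 90 degrees. So 0.001 m / 0.8 = 0.0013, 0.0007 m / 0.8 = 0.0009.

```bash
echo '[[[0, 0, 0.0009, 0, 0, 0], [0, 0, 0.0013, 0, 0, 0], [0, 0, 0.0013, 0, 0, 0], [0, 0, 0.0013, 0, 0, 0]]]' > rows.txt && python3 drive.py rows.txt >/dev/null;python3 f.py
echo '[[[0, 0, 0, 0, 0, 0], [0, 0, 0, 0, 0, 0]]]' > rows.txt && python3 drive.py rows.txt; python3 f.py
python3 - <<'E'
from rel import *
from plant import r, camrig, probe_bus
s=probe_bus.get_state();t=s["tcp_pos"];c=camrig.capture("wrist");q=rel(c,t,174.7)
P=q[130:210,200:306].reshape(-1,3);P=P[np.isfinite(P).all(1)];P=P[(abs(P[:,1])<.045)&(abs(P[:,1])>.013)]
for n,x0,hi in(("fo",-.0105,.104),("bi",.002,.098)):
    k=P[(P[:,2]>.074)&(P[:,2]<hi)]
    for d in(.004,.002,.0012): k=k[abs(k[:,0]-x0)<d];x0=np.median(k[:,0])
    print(n,len(k),x0.round(4))
for v in range(170,224,4):
    k=q[v,225:280];k=k[(k[:,2]>.118)&(abs(k[:,1])<.016)]
    if len(k)>5:
        h=k[:,2].mean()-(t[2]-.0995);print(v,len(k),"centre",(k[:,0].mean()+.001+h/24).round(4),"h",h.round(4),np.polyfit(k[:,1],k[:,0],1)[0].round(3))
a=cv2.resize(c["frame"][110:260,170:350],None,fx=4,fy=4,interpolation=cv2.INTER_CUBIC)
cv2.imwrite("pics/w6.png",a[:,:,::-1])
E
```

```text
F [-1.39 -0.26  5.37] M [-0.05  0.34 -0.02] z 0.1491
time_s: 14.28
tcp_pos: [0.4828, 0.1861, 0.149]
eef_rot: [180.0, 0.0, 174.0]
contact_force: [-0.8, -0.1, 6.7]
gripper_width: 0.0257
gripper_force: 30.0
F [-0.76 -0.07  6.71] M [-0.02  0.33 -0.01] z 0.149
fo 813 -0.0104
bi 102 0.002
214 30 centre -0.0013 h 0.07 0.006
218 31 centre -0.0012 h 0.0782 0.014
222 40 centre -0.0024 h 0.0888 -0.006
```

View pics/w6.png

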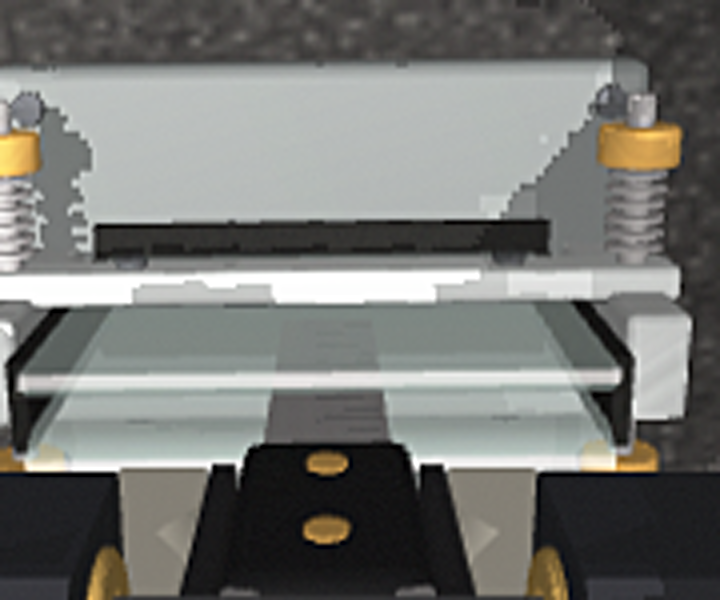

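The blade stands upright in the gap at mid-width, with its centre at column ~327 and the plates at 15–622. The front plate shows no measurable opening. I'll check it holds steady and hand in.

```bash
echo '[[[0, 0, 0, 0, 0, 0], [0, 0, 0, 0, 0, 0], [0, 0, 0, 0, 0, 0], [0, 0, 0, 0, 0, 0], [0, 0, 0, 0, 0, 0], [0, 0, 0, 0, 0, 0]]]' > rows.txt && python3 drive.py rows.txt; python3 -c "
from plant import r, camrig, probe_bus
print(r.close_job())"
```

```text
time_s: 14.83
tcp_pos: [0.4828, 0.186, 0.1491]
eef_rot: [180.0, 0.0, 174.0]
contact_force: [-1.3, -0.2, 6.1]
gripper_width: 0.026
gripper_force: 30.0
the job is handed in; nothing more can be done
None
```

The gauge is held snug and upright in the gap at about mid-width (within about 1.5 mm), at about 7 N of axial push (6.1 N at the wrist plus the gauge's weight). The gap measures roughly 6.5 mm, the front plate shows no measurable opening, and the job was handed in at 14.8 s.

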